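Lay the measuring cylinder down in its V stop

TASK

Without gripping or lifting it, tip the tall measuring cylinder over with your fingertips so that it pivots on the edge of its foot and comes down gently on its side in the V-shaped stop beside it; do not let it fall. Leave it lying still in the V with its foot about where it stood, and do not disturb the other things on the bench.

Things in the scene. Friction and masses are not known exactly. Their poses are not given: they have to be found in the camera images.
- cylinder: Empty white plastic measuring cylinder standing upright, 240 mm tall, about 0.3 kg: an open tube of 64 mm outer diameter on a hexagonal foot 14 mm thick, 90 mm across flats. Black tick marks on two sides. Origin at the centre of the underside, z up along the tube; +x points towards the stop (within 5 degrees), the way to tip it. It balances at about 36 degrees of lean, then falls by itself.
- mouth (a point): Centre of the cylinder's open mouth, on its axis 240 mm above the underside. The bore is 56 mm wide (wall 4 mm) and 222 mm deep: closed fingertips fit in with room to move; inside they can push the wall nearer the stop and, once it leans past balance, hold back the opposite wall.
- heel (a point): Middle of the bottom edge of the foot on the side towards the stop, 45 mm from the cylinder's origin along its +x. This straight edge, 52 mm long, is the pivot; it stays on the bench and does not slip under a light push at the mouth.
- stop: Fixed V-shaped stop: two grey plastic slabs at 45 degrees form a channel 50 mm long and 59 mm high, about 88 mm wide inside at the top, on an aluminium base 90 x 120 x 6 mm. Origin on the bench under its centre; +x runs level along the channel, away from the cylinder, whose origin stands 190 to 210 mm off on the -x side, within 6 mm of the channel's line.
- vee (a point): Middle of the bottom of the V, 15 mm above the bench over the stop's origin. Lying in the V, the cylinder is about 5 degrees short of level, mouth end higher, its mouth some 85 mm beyond this point and its lower wall there about 36 mm clear of the bench.
- reagent: Bystander: amber reagent bottle, 70 mm diameter, 130 mm tall; origin at the centre of its underside. Leave alone.
- beaker: Bystander: white open beaker, 64 mm diameter at the rim, 70 mm tall; origin at the centre of its underside. Leave alone.
- vialbox: Bystander: cardboard vial box, 85 x 60 x 40 mm; origin at the centre of its underside. Leave alone.
Things that resemble listed ones, but are neither listed nor needed, are in the scene too. Of the things like the cylinder, leave any that is orange; of the rest the smaller one is meant. There is more than one size of the stop; the job needs the larger.

How it is judged:
At the end, for the whole second after the job is handed in: The cylinder lies at rest in the V: its axis 80 to 90 degrees from upright, its mouth 40 to 130 mm beyond the stop's origin and within 25 mm of the channel's middle line, its weight on the stop, the pivot edge of its foot on the bench (within 12 mm) (angle between cylinder's own z axis and vertical between 1.4 and 1.58 rad and x of mouth in the frame of stop between 0.04 and 0.13 m and y of mouth in the frame of stop between -0.025 and 0.025 m and height (world z) of heel below 0.012 m and contact force between cylinder and stop above 0.2 N and linear speed of cylinder below 0.02 m/s and angular speed of cylinder below 0.1 rad/s); the robot touches nothing.
It fails at once if the cylinder falls or lands hard (turns faster than 3 rad/s) (angular speed of cylinder above 3 rad/s).
It fails at once if the cylinder is lifted (pivot edge of the foot more than 20 mm above the bench) (height (world z) of heel above 0.02 m).
It fails at once if the foot is carried or dragged away (pivot edge more than 45 mm from its start) (distance of heel from where it was at the start of the episode above 0.045 m).
It fails at once if the bottle, beaker or vial box is disturbed (moved over 20 mm) (distance of any of reagent, beaker, vialbox from where it was at the start of the episode above 0.02 m).
It also fails if it takes over 48 s, if anything falls off the work surface, if the arm or the gripper's body presses on something with over 40 N, if the wrist force passes 120 N, or if a joint passes its speed limit or range.

ROBOT

A 6-joint arm with a two-finger parallel gripper is mounted at the origin on the work surface. World frame = base frame: x ahead of the robot, y to its left, z up, the work surface at z = 0. Lengths are in m, angles in rad, forces in N, time in s.
With the tool pointing down it reaches from about 0.425 to 1.125 m from the base axis. Payload 14.9 kg.
Tool frame: the origin (TCP) lies on the centre line of the jaws, within the pads' length; the fingertips stand r.finger_overhang ahead of it and the grasp point (between the pads) lies 3 mm ahead of it (r.finger_overhang is the distance from the TCP to the fingertips, in m); y points along the fingers, z is the direction in which the jaws open and shut, and the axes are right-handed (so a half turn about y gives the same grasp; the last joint's range is limited). The gripper opens to 91 mm and grips with 3 to 60 N. Pads are 32 mm wide; open, the fingers measure 118 mm over their backs; the gripper's body (76 mm by 178 mm) begins 60 mm behind the grasp point.
Start: joints at [-0.033, 0.379, 1.734, -0, 1.028, -0.033], TCP at [0.7, -0, 0.236] pointing down, gripper open.
Joint ranges: [-2.77, 2.77], [-0.74, 2.19], [0, 2.66], [-1.06, 4.2], [0.31, 2.87], [-3.08, 3.08]. Speed limits (rad/s): [1.89, 1.89, 2.39, 3.14, 3.14, 3.14].

INTERFACE

Orientations are given as a rotation vector (axis times angle).
In Python, from workcell import sense, vision, order, r gives the robot as it stands.
- The arm moves only by the tool move_arm, never from a script. Its argument "rows" is a list of rows, each a list of 5 numbers: the finger opening in cm, from 0 to 9.12, then the shift along the world's x, y, z in cm, then the turn about the world's z in rad. In form: [[claw, x, y, z, roll], ...]. A call has 1 to 10 rows; each row is the pose to reach, as a shift and turn from the pose commanded when the call began; what a row does not reach only later rows make up. A row lasts 1/10 s, in which the tool goes at most 50 mm and 8.59 degrees, less where a joint would pass 70% of its speed; a pose out of reach is approached as far as the arm can. A call with a gripper value outside its range is refused whole. The fingers move at their own pace and stop on an object; "newtons" is the grip in N (left out, the last holds). Time passes only in rows, so rows that repeat a pose let the fingers close. It gives the time, the measured TCP pose, the force and the opening at its end, in the units of the state.
- sense(): the state, without advancing time (a new reading comes with each control period).
- vision.grab_frame(name): name is "scene" or "side" or "wrist"; returns the picture (420x560x3 uint8, red, green, blue); there is no depth.
- vision.camera_params(name): a dict with "fx", "fy", "cx", "cy" (pixels), "world_from_camera" (4x4, takes a point from camera to world coordinates). Camera axes: x right, y down, z forward; pixel columns grow to the right and rows downward; lengths in m; the calibration is good to about 2 mm. A picture is of the moment at which its call begins: read the wrist's pose just before it. camera_params takes no time and is no camera call; for the wrist camera it gives the pose at the moment of the call.
- order.sign_off(): hands the job in, once; it reports no verdict.
Trained networks look in the newest picture that a camera, given by its name, has taken for a name from the list of things; names that differ only in an ending like _2 or _b are one class to them, and where a whole thing is asked for, a point or a joint stands for the part that bears it (a point fixed in the world has none). Each returns a list of dicts, best first, with "p" (0 to 1); they miss things now and then, are a little off and sometimes report something else, mostly with a low value. They report only what shows in the picture. A call takes as long as a camera call. They do not tell look-alikes from the thing itself.
- vision.find_in(camera, name): "bbox" ([left, top, width, height] as shares, 0 to 1, of the picture: columns of its width, rows of its height, round what is visible of it).
The state is a dict: "time_s": time; "joint_pos": joint angles; "dq": joint speeds; "tau": joint torques, N m; "ee_pos": TCP position; "tool_rot": TCP orientation; "force": force on the tool from outside, world axes, zero at the start; "moment": the same for the moment, N m; "gripper_width": finger opening in m.
Only numpy, scipy, OpenCV 4.12 (cv2) and the standard library are available. Lean on these libraries where they do the work, as an engineer would, in place of code of your own. Each camera call takes 0.05 s, during which the arm holds its last target. There are 200 camera calls.

## Working session

There is one attempt and no reset: what is moved stays moved. The work goes in short steps, Python scripts to look and compute and a tool call to move; the robot and the scene stay as the last step left them, time stands still between calls to the robot, and variables do not carry over. Pictures are saved under pics/ and viewed, about 8 in all and at most 12, crops included, and the job is handed in when it is done.

Besides the shell and the picture viewer there is one more tool, called after "Call:" by a JSON object that holds its "method" and its "body". move_arm: Moves the arm, as the interface text tells. Its arguments: {"type":"object","properties":{"rows":{"type":"array"},"newtons":{"type":"number"}},"required":["rows"]}

```bash
mkdir -p pics; cat > h.py <<'E'
import numpy as np, cv2
from workcell import sense, vision, order, r
def P(c):
    p=vision.camera_params(c); return p
def ray(c,u,v,p=None):
    p=p or P(c); T=np.array(p["world_from_camera"])
    d=T[:3,:3]@np.array([(u-p["cx"])/p["fx"],(v-p["cy"])/p["fy"],1]); return T[:3,3],d
def onz(c,u,v,z):
    o,d=ray(c,u,v); return o+d*(z-o[2])/d[2]
def proj(c,X):
    p=P(c); T=np.linalg.inv(np.array(p["world_from_camera"])); q=T[:3,:3]@np.array(X)+T[:3,3]
    return np.array([p["fx"]*q[0]/q[2]+p["cx"],p["fy"]*q[1]/q[2]+p["cy"]])
def tri(obs):
    A=np.zeros((3,3));b=np.zeros(3)
    for c,u,v in obs:
        o,d=ray(c,u,v);d=d/np.linalg.norm(d);M=np.eye(3)-np.outer(d,d);A+=M;b+=M@o
    return np.linalg.solve(A,b)
def save(c,n):
    im=vision.grab_frame(c); cv2.imwrite(f"pics/{n}.png",im[:,:,::-1]); return im
E
python3 - <<'E'
from h import *
print(sense(), r.finger_overhang)
ims=[]
for c in ["scene","side"]:
    im=save(c,c+"0"); 
    for n in ["cylinder","mouth","stop","vee","reagent","beaker","vialbox"]:
        for d in vision.find_in(c,n):
            b=d["bbox"]; print(c,n,round(d["p"],2),[round(b[0]*560),round(b[1]*420),round((b[0]+b[2])*560),round((b[1]+b[3])*420)])
    print(np.round(P(c)["world_from_camera"],3).tolist(),P(c)["fx"])
E
```

```text
{'time_s': 0.0, 'joint_pos': array([-3.33190667e-02,  3.79424863e-01,  1.73477368e+00, -1.51138497e-06,
        1.02846057e+00, -3.33236619e-02]), 'dq': array([-9.19887202e-04,  7.05799459e-05,  7.75925145e-04, -1.64768467e-03,
        7.99071853e-04,  1.74347146e-03]), 'tau': array([ 6.45993277e-04, -7.63727903e+01, -4.34372771e+01,  6.49972307e-02,
        4.23743343e-02, -1.55693674e-04]), 'ee_pos': array([ 6.99638706e-01, -7.31922821e-06,  2.35280350e-01]), 'tool_rot': array([-1.20996179,  1.2099967 , -1.20866626]), 'force': array([ 0.0637263 , -0.31589669, -0.35858781]), 'moment': array([ 0.01738338, -0.08843004, -0.01164642]), 'gripper_width': 0.0912778485144519} 0.022
scene cylinder 0.8 [308, 225, 390, 371]
scene cylinder 0.7 [297, 190, 340, 296]
scene cylinder 0.64 [373, 208, 425, 315]
scene mouth 0.96 [373, 209, 426, 312]
scene mouth 0.87 [296, 192, 343, 295]
scene mouth 0.67 [312, 227, 391, 369]
scene stop 0.72 [214, 228, 265, 283]
scene stop 0.59 [191, 219, 204, 228]
scene vee 0.95 [214, 229, 262, 281]
scene vee 0.56 [191, 219, 207, 229]
scene vialbox 0.74 [240, 309, 284, 348]
[[-0.174, 0.711, -0.681, 1.122], [0.985, 0.116, -0.132, 0.204], [-0.015, -0.693, -0.72, 0.769], [0.0, 0.0, 0.0, 1.0]] 392.8377736738752
side cylinder 0.71 [230, 148, 277, 259]
side cylinder 0.59 [262, 80, 312, 216]
side mouth 0.93 [232, 147, 276, 257]
side mouth 0.83 [207, 114, 236, 215]
side mouth 0.57 [270, 79, 317, 220]
side mouth 0.25 [257, 268, 329, 329]
side stop 0.9 [236, 352, 299, 412]
side stop 0.57 [255, 271, 329, 330]
side vee 0.7 [236, 354, 300, 415]
side vee 0.28 [256, 271, 329, 331]
side reagent 0.68 [170, 238, 210, 302]
side reagent 0.18 [257, 271, 328, 331]
side beaker 0.77 [353, 249, 383, 296]
side vialbox 0.68 [312, 211, 355, 251]
[[0.835, -0.375, 0.403, 0.25], [-0.55, -0.57, 0.61, -0.411], [0.001, -0.731, -0.682, 0.717], [0.0, 0.0, 0.0, 1.0]] 422.25783896030873
```

View pics/scene0.png

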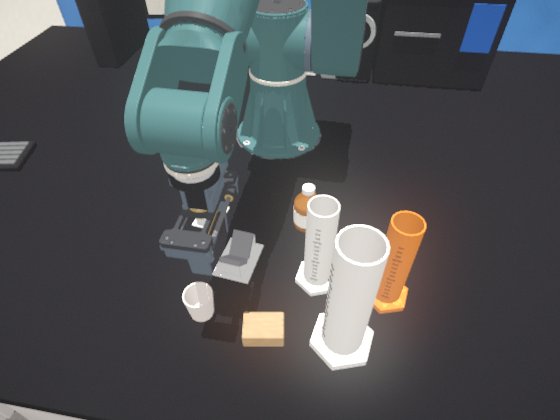

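View pics/side0.png

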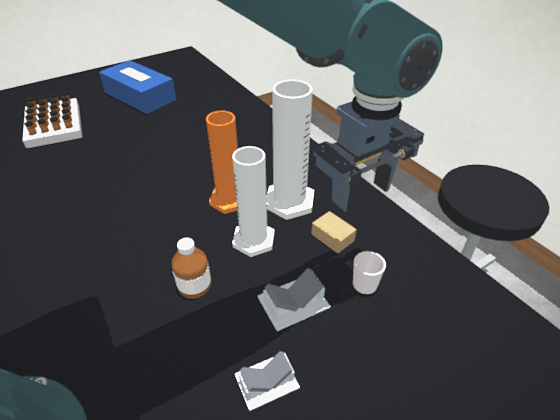

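The target is the smaller white cylinder, at scene (297..340, 190..296) and side (230..277, 148..259). The larger stop is at scene ~(238,257) and side ~(293,300). I'll zoom in to get exact pixels.

```bash
python3 - <<'E'
import cv2,numpy as np
a=cv2.imread("pics/scene0.png")[180:310,200:350]; b=cv2.imread("pics/side0.png")[140:340,220:340]
a=cv2.resize(a,None,fx=3,fy=3,interpolation=cv2.INTER_CUBIC); b=cv2.resize(b,None,fx=2.9,fy=2.9,interpolation=cv2.INTER_CUBIC)
o=np.zeros((580,800,3),np.uint8); o[:390,:450]=a; o[:b.shape[0],450:450+b.shape[1]]=b[:580,:350]
cv2.imwrite("pics/z1.png",o)
E
```

```text
(no output)
```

View pics/z1.png

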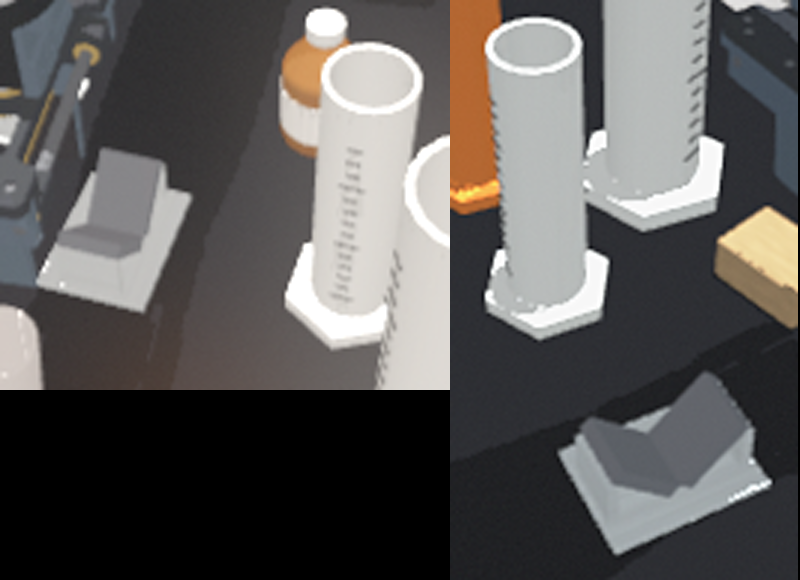

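```bash
python3 - <<'E'
from h import *
m=tri([("scene",323.7,206),("side",249,155.5)]); print("mouth",m,proj("scene",m),proj("side",m))
print("mouth at .24",onz("scene",323.7,206,.24),onz("side",249,155.5,.24))
for c,L in {"scene":[(263.7,245.3),(247.7,282),(212.7,274.5)],"side":[(257.9,295.9),(276.9,329),(330.3,306.6)]}.items():
    for u,v in L: print(c,np.round(onz(c,u,v,.005),4))
for c,n,bb in [("side","reagent",(170,238,210,302)),("side","beaker",(353,249,383,296)),("side","vialbox",(312,211,355,251))]:
    print(n,onz(c,(bb[0]+bb[2])/2,bb[3]-6,0.0))
# larger & orange cyl mouths
print("big",tri([("scene",361,245),("side",292,90)]),"orange",tri([("scene",406,225),("side",222,118)]))
print(sense()["time_s"])
# foot corners bottom/top pixels: scene crop
for c,L in {"scene":[(200+287/3,180+295/3),(200+333/3,180+340/3)],"side":[(220+37/2.9,140+297/2.9),(220+91/2.9,140+327/2.9),(220+148/2.9,140+302/2.9),(220+158/2.9,140+257/2.9)]}.items():
    for u,v in L: print(c,np.round(onz(c,u,v,.014),4), np.round(np.hypot(*(onz(c,u,v,.014)-m)[:2]),4))
E
```

```text
mouth [0.57693117 0.19145906 0.23846487] [323.75099534 205.95734243] [249.05310461 155.5384955 ]
mouth at .24 [0.57863981 0.19141077 0.24      ] [0.57585944 0.18969474 0.24      ]
scene [0.5028 0.0496 0.005 ]
scene [0.6177 0.0346 0.005 ]
scene [ 0.6106 -0.0522  0.005 ]
side [0.5001 0.0466 0.005 ]
side [ 0.4904 -0.0394  0.005 ]
side [ 0.6078 -0.0555  0.005 ]
reagent [0.38464826 0.12656637 0.        ]
beaker [ 0.701946   -0.06391771  0.        ]
vialbox [0.72230254 0.07610824 0.        ]
big [0.72312531 0.25710435 0.30797483] orange [0.59998241 0.34554189 0.23783884]
0.8
scene [0.5955 0.1441 0.014 ] 0.0508
scene [0.63   0.1838 0.014 ] 0.0536
side [0.5261 0.1992 0.014 ] 0.0514
side [0.5455 0.1486 0.014 ] 0.0531
side [0.5962 0.1467 0.014 ] 0.0487
side [0.6299 0.1843 0.014 ] 0.0534
```

I have the cylinder axis at (0.577, 0.1915) and the stop at (0.5545, -0.003). The tipping direction is about (-0.105, -0.9945), which puts the heel near (0.572, 0.147). The plan is to put the closed fingers in the mouth with the jaw axis along the tipping direction. They push the near wall, then hold back the far rim on the computed arc.

Call:
{"method": "move_arm", "body": {"rows": [[0, 0, 0, 5, 0.147], [0, 0, 0, 10.5, 0.293], [0, -2, 3, 10.5, 0.44], [0, -4, 6, 10.5, 0.586], [0, -6, 9, 10.5, 0.733], [0, -8, 12, 10.5, 0.88], [0, -10, 15, 10.5, 1.026], [0, -11.5, 18, 10.5, 1.173], [0, -12.3, 19.15, 10.5, 1.32], [0, -12.3, 19.15, 10.5, 1.466]], "newtons": 20}}

```text
time_s: 1.8
ee_pos: [0.576, 0.1931, 0.3411]
tool_rot: [-1.569, 0.076, -0.076]
force: [0.1, -0.1, -0.0]
gripper_width: 0.014
```

Call:
{"method": "move_arm", "body": {"rows": [[0, 0, 0, 0, 0], [0, 0, 0, 0, 0]]}}

```text
time_s: 2.0
ee_pos: [0.5771, 0.1914, 0.341]
tool_rot: [-1.569, 0.086, -0.086]
force: [-0.0, -0.2, 0.8]
gripper_width: 0.0007
```

```bash
python3 - <<'E'
from h import *
s=sense(); print(s); e=s["ee_pos"]
tip=e-[0,0,.022]
for c in ["scene","side"]:
    save(c,c+"1"); print(proj(c,tip))
a=cv2.imread("pics/scene1.png")[120:300,270:420]; b=cv2.imread("pics/side1.png")[60:260,180:330]
o=np.hstack([cv2.resize(x,(400,480)) for x in (a,b)]); cv2.imwrite("pics/z2.png",o)
E
```

```text
{'time_s': 2.0, 'joint_pos': array([ 2.81872146e-01,  1.25975498e-01,  1.85129543e+00,  1.92491747e-06,
        1.16424540e+00, -1.17952314e+00]), 'dq': array([-0.00704698,  0.0022854 , -0.00165503, -0.00097392,  0.00085361,
        0.00344419]), 'tau': array([ 6.82418402e-01, -5.85753894e+01, -4.70756578e+01,  5.77004932e-03,
        8.92308564e-02, -4.69779242e-01]), 'ee_pos': array([0.57709155, 0.19137327, 0.34098034]), 'tool_rot': array([-1.5690613 ,  0.08585978, -0.08597208]), 'force': array([-0.01789712, -0.17964605,  0.84694941]), 'moment': array([ 0.11601876, -0.07920545, -0.00258558]), 'gripper_width': 0.0006642536785146895}
[326.93339957 173.62351894]
[247.06589775 119.03752139]
```

View pics/z2.png

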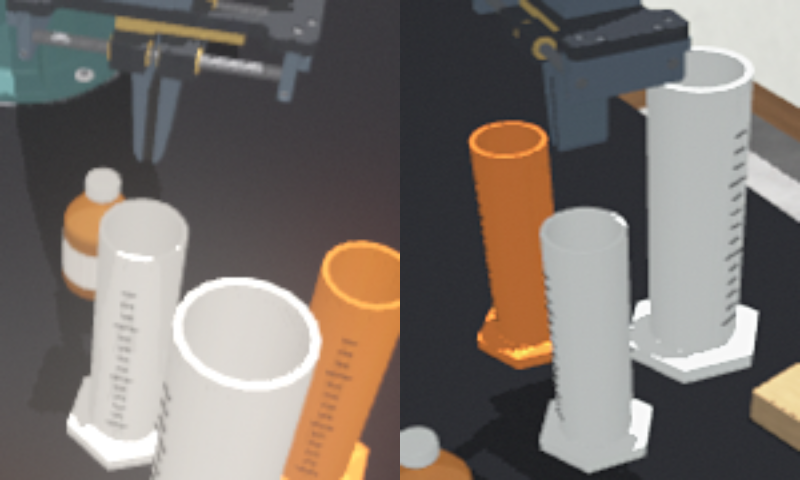

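The tips are over the mouth, centred in both views (scene ~(326,180), side ~(246,122)), and the fingers clear the neighbouring cylinders. Next is inserting them about 34 mm.

Call:
{"method": "move_arm", "body": {"rows": [[0, 0, 0, -3, 0], [0, 0, 0, -6, 0], [0, 0, 0, -8, 0], [0, 0, 0, -9.5, 0], [0, 0, 0, -11.3, 0], [0, 0, 0, -11.3, 0]]}}

```text
time_s: 2.7
ee_pos: [0.5762, 0.191, 0.226]
tool_rot: [-1.57, 0.086, -0.081]
force: [-0.3, -0.4, 0.7]
gripper_width: 0.0006
```

```bash
python3 - <<'E'
import numpy as np
d=np.array([-.105,-.9945])
for t in range(0,90,3):
    a=np.radians(t); st=240*np.sin(a)-68*np.cos(a); h=240*np.cos(a)+68*np.sin(a)
    D=34 if t<60 else 34-(t-60)*.6
    s=st+13+45  # shift from start (finger centre on axis)
    dz=h-D-(240-34)
    print(t,"s",round(s/10,2),"xy",np.round(d*s/10,2),"z",round(dz/10,2))
E
```

```text
0 s -1.0 xy [0.11 0.99] z 0.0
3 s 0.27 xy [-0.03 -0.26] z 0.32
6 s 1.55 xy [-0.16 -1.54] z 0.58
9 s 2.84 xy [-0.3  -2.82] z 0.77
12 s 4.14 xy [-0.43 -4.12] z 0.89
15 s 5.44 xy [-0.57 -5.41] z 0.94
18 s 6.75 xy [-0.71 -6.71] z 0.93
21 s 8.05 xy [-0.85 -8.01] z 0.84
24 s 9.35 xy [-0.98 -9.3 ] z 0.69
27 s 10.64 xy [ -1.12 -10.58] z 0.47
30 s 11.91 xy [ -1.25 -11.85] z 0.18
33 s 13.17 xy [ -1.38 -13.1 ] z -0.17
36 s 14.41 xy [ -1.51 -14.33] z -0.59
39 s 15.62 xy [ -1.64 -15.53] z -1.07
42 s 16.81 xy [ -1.76 -16.71] z -1.61
45 s 17.96 xy [ -1.89 -17.86] z -2.22
48 s 19.09 xy [ -2.   -18.98] z -2.89
51 s 20.17 xy [ -2.12 -20.06] z -3.61
54 s 21.22 xy [ -2.23 -21.1 ] z -4.39
57 s 22.22 xy [ -2.33 -22.1 ] z -5.23
60 s 23.18 xy [ -2.43 -23.06] z -6.11
63 s 24.1 xy [ -2.53 -23.96] z -6.87
66 s 24.96 xy [ -2.62 -24.82] z -7.67
69 s 25.77 xy [ -2.71 -25.63] z -8.51
72 s 26.52 xy [ -2.79 -26.38] z -9.4
75 s 27.22 xy [ -2.86 -27.07] z -10.32
78 s 27.86 xy [ -2.93 -27.71] z -11.28
81 s 28.44 xy [ -2.99 -28.28] z -12.27
84 s 28.96 xy [ -3.04 -28.8 ] z -13.29
87 s 29.41 xy [ -3.09 -29.25] z -14.33
```

Call:
{"method": "move_arm", "body": {"rows": [[0, -0.05, -0.5, 0.2, 0], [0, -0.1, -1.0, 0.4, 0], [0, -0.16, -1.5, 0.58, 0], [0, -0.21, -2.0, 0.65, 0], [0, -0.26, -2.5, 0.72, 0], [0, -0.32, -3.0, 0.78, 0], [0, -0.37, -3.5, 0.84, 0], [0, -0.42, -4.0, 0.88, 0], [0, -0.47, -4.5, 0.9, 0], [0, -0.53, -5.0, 0.92, 0]]}}

```text
time_s: 3.7
ee_pos: [0.5716, 0.1411, 0.2371]
tool_rot: [-1.569, 0.082, -0.082]
force: [0.5, 1.3, -0.1]
gripper_width: 0.0004
```

```bash
python3 - <<'E'
from h import *
s=sense(); print(s["ee_pos"],s["force"])
for c in ["scene","side"]: save(c,c+"2")
a=cv2.imread("pics/scene2.png")[120:300,200:350]; b=cv2.imread("pics/side2.png")[100:340,200:340]
o=np.hstack([cv2.resize(x,(400,480)) for x in (a,b)]); cv2.imwrite("pics/z3.png",o)
E
```

```text
[0.57164862 0.1410721  0.23708959] [ 0.50941587  1.28226668 -0.07424435]
```

View pics/z3.png

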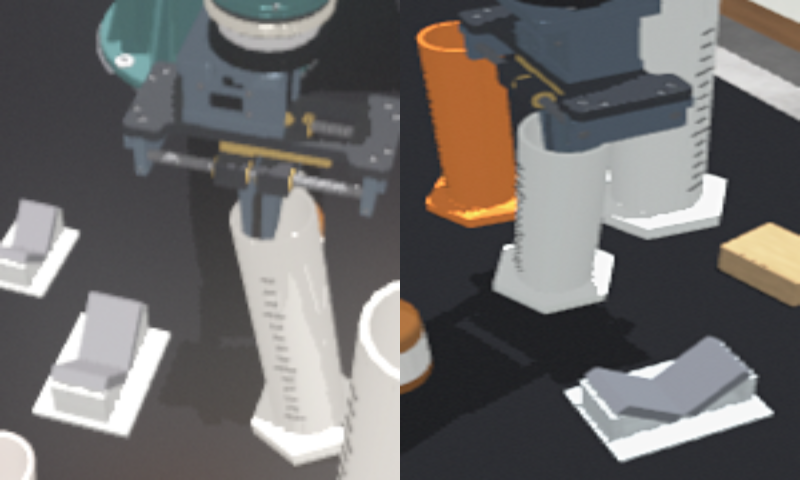

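The cylinder is leaning about 8° on its edge, with a gap of a few mm to the trailing rim and the foot where it was. Carrying on.

Call:
{"method": "move_arm", "body": {"rows": [[0, -0.07, -0.68, 0.02, 0], [0, -0.14, -1.36, 0.02, 0], [0, -0.22, -2.05, -0.02, 0], [0, -0.29, -2.74, -0.06, 0], [0, -0.36, -3.42, -0.12, 0], [0, -0.43, -4.1, -0.21, 0], [0, -0.5, -4.8, -0.31, 0], [0, -0.58, -5.48, -0.43, 0], [0, -0.65, -6.16, -0.58, 0], [0, -0.72, -6.85, -0.74, 0]]}}

```text
time_s: 4.8
ee_pos: [0.5645, 0.0724, 0.2296]
tool_rot: [-1.569, 0.082, -0.082]
force: [0.2, -0.3, 0.1]
gripper_width: 0.0003
```

```bash
python3 - <<'E'
from h import *
s=sense(); print(s["ee_pos"],s["force"])
for c in ["scene","side"]: save(c,c+"3")
a=cv2.imread("pics/scene3.png")[150:330,200:350]; b=cv2.imread("pics/side3.png")[100:340,200:340]
o=np.hstack([cv2.resize(x,(400,480)) for x in (a,b)]); cv2.imwrite("pics/z4.png",o)
E
```

```text
[0.56445867 0.07240899 0.22961228] [ 0.1991428  -0.3138348   0.10275885]
```

View pics/z4.png

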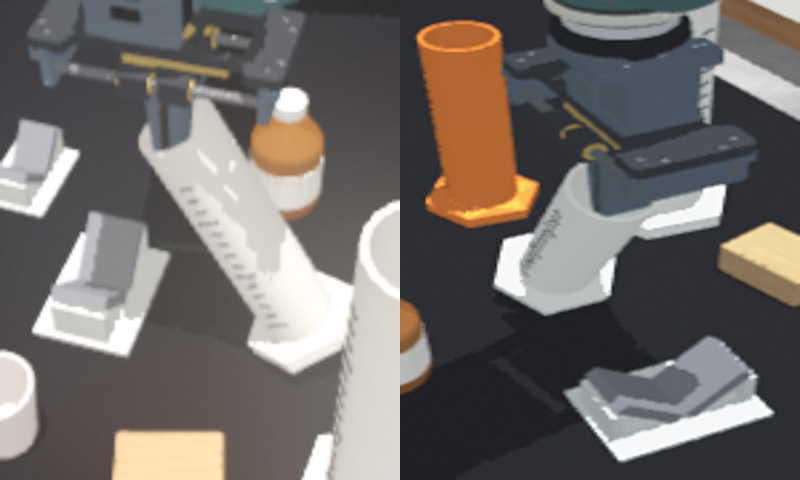

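It now leans about 28°, with the pivot edge in place and little force on the fingers. Next is crossing the balance point slowly.

Call:
{"method": "move_arm", "body": {"rows": [[0, -0.05, -0.5, -0.25, 0], [0, -0.1, -1.0, -0.45, 0], [0, -0.16, -1.5, -0.62, 0], [0, -0.21, -2.0, -0.8, 0], [0, -0.26, -2.5, -0.98, 0], [0, -0.32, -3.0, -1.15, 0], [0, -0.36, -3.4, -1.3, 0], [0, -0.4, -3.8, -1.5, 0], [0, -0.44, -4.2, -1.65, 0], [0, -0.48, -4.6, -1.85, 0]]}}

```text
time_s: 5.9
ee_pos: [0.5597, 0.0267, 0.2111]
tool_rot: [-1.569, 0.082, -0.082]
force: [0.1, 0.5, 0.0]
gripper_width: 0.0003
```

```bash
python3 - <<'E'
from h import *
s=sense(); print(s["ee_pos"],s["force"])
for c in ["scene","side"]: save(c,c+"4")
a=cv2.imread("pics/scene4.png")[150:330,200:350]; b=cv2.imread("pics/side4.png")[100:340,200:340]
o=np.hstack([cv2.resize(x,(400,480)) for x in (a,b)]); cv2.imwrite("pics/z5.png",o)
E
```

```text
[0.55971314 0.02668696 0.21113403] [0.12516056 0.45835539 0.00263121]
```

View pics/z5.png

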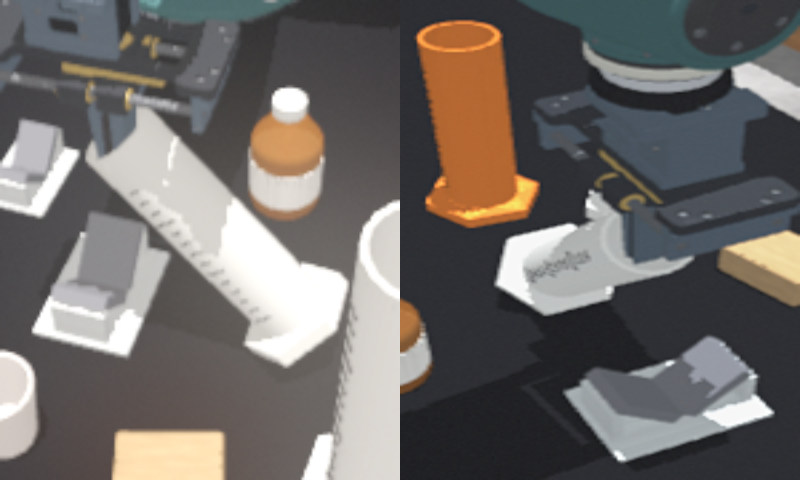

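It's at about 42° and past balance, with the far rim resting on the fingers (light force). I'll lower it along the arc.

Call:
{"method": "move_arm", "body": {"rows": [[0, -0.07, -0.7, -0.2, 0], [0, -0.15, -1.4, -0.5, 0], [0, -0.21, -1.97, -0.86, 0], [0, -0.27, -2.53, -1.2, 0], [0, -0.32, -3.07, -1.55, 0], [0, -0.38, -3.61, -1.92, 0], [0, -0.43, -4.13, -2.3, 0], [0, -0.49, -4.65, -2.7, 0], [0, -0.54, -5.15, -3.1, 0], [0, -0.59, -5.65, -3.55, 0]]}}

```text
time_s: 7.0
ee_pos: [0.5538, -0.0299, 0.1754]
tool_rot: [-1.569, 0.082, -0.082]
force: [-0.2, 0.3, 0.1]
gripper_width: 0.0003
```

```bash
python3 - <<'E'
from h import *
s=sense(); print(s["ee_pos"],s["force"])
for c in ["scene","side"]: save(c,c+"5")
a=cv2.imread("pics/scene5.png")[150:330,200:350]; b=cv2.imread("pics/side5.png")[100:340,200:340]
o=np.hstack([cv2.resize(x,(400,480)) for x in (a,b)]); cv2.imwrite("pics/z6.png",o)
E
```

```text
[ 0.55377567 -0.02991566  0.17539388] [-0.2114376   0.33261357  0.12802727]
```

View pics/z6.png

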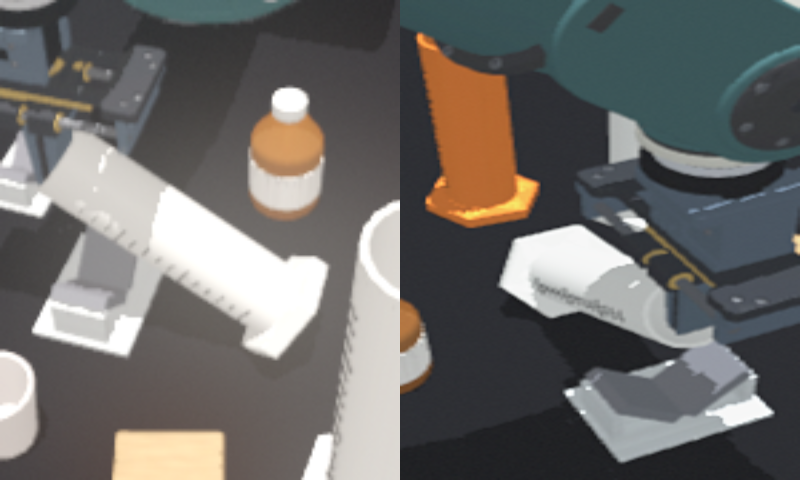

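It's held at about 58°, with the foot edge unmoved at crop (245,340). Continuing down the arc to about 72°.

Call:
{"method": "move_arm", "body": {"rows": [[0, -0.05, -0.48, -0.4, 0], [0, -0.1, -0.96, -0.85, 0], [0, -0.15, -1.41, -1.25, 0], [0, -0.2, -1.86, -1.65, 0], [0, -0.24, -2.29, -2.05, 0], [0, -0.29, -2.72, -2.45, 0], [0, -0.33, -3.13, -2.85, 0], [0, -0.37, -3.53, -3.3, 0], [0, -0.41, -3.91, -3.7, 0], [0, -0.45, -4.28, -4.15, 0]]}}

```text
time_s: 8.1
ee_pos: [0.5493, -0.0726, 0.1339]
tool_rot: [-1.569, 0.082, -0.082]
force: [-0.2, -1.1, -0.3]
gripper_width: 0.0005
```

```bash
python3 - <<'E'
from h import *
s=sense(); print(s["ee_pos"],s["force"])
for c in ["scene","side"]: save(c,c+"6")
a=cv2.imread("pics/scene6.png")[150:330,200:350]; b=cv2.imread("pics/side6.png")[100:340,200:340]
o=np.hstack([cv2.resize(x,(400,480)) for x in (a,b)]); cv2.imwrite("pics/z7.png",o)
E
```

```text
[ 0.54932042 -0.07264162  0.13390786] [-0.1613712  -1.0745281  -0.29001533]
```

View pics/z7.png

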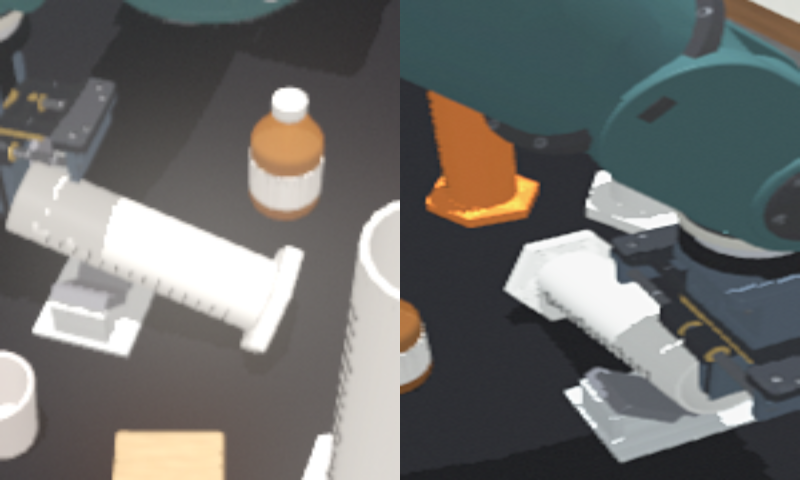

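It's held at about 73°, and the finger reaction is a steady ~1.1 N. I'll finish more slowly.

Call:
{"method": "move_arm", "body": {"rows": [[0, -0.02, -0.2, -0.28, 0], [0, -0.04, -0.4, -0.55, 0], [0, -0.06, -0.6, -0.8, 0], [0, -0.08, -0.8, -1.1, 0], [0, -0.1, -1.0, -1.4, 0], [0, -0.12, -1.18, -1.65, 0], [0, -0.14, -1.36, -1.9, 0], [0, -0.16, -1.54, -2.2, 0], [0, -0.18, -1.7, -2.45, 0], [0, -0.2, -1.85, -2.7, 0]]}}

```text
time_s: 9.2
ee_pos: [0.5473, -0.0909, 0.107]
tool_rot: [-1.569, 0.082, -0.082]
force: [0.3, -1.0, -0.7]
gripper_width: 0.0006
```

```bash
python3 - <<'E'
from h import *
s=sense(); print(s["ee_pos"],s["force"])
for c in ["scene","side"]: save(c,c+"7")
a=cv2.imread("pics/scene7.png")[150:330,190:340]; b=cv2.imread("pics/side7.png")[100:340,200:340]
o=np.hstack([cv2.resize(x,(400,480)) for x in (a,b)]); cv2.imwrite("pics/z8.png",o)
E
```

```text
[ 0.54729024 -0.09093625  0.10701518] [ 0.32046442 -1.00199305 -0.69336646]
```

View pics/z8.png

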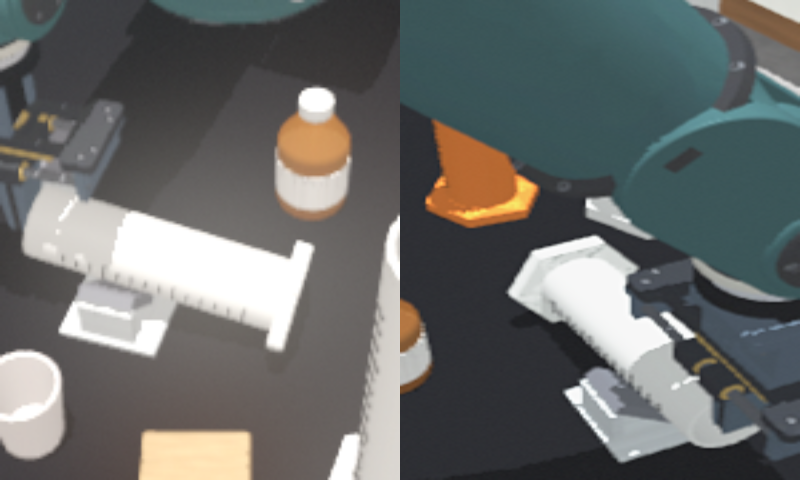

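About 80°, still held, with friction supporting part of the weight. Easing off slowly until it comes to rest.

Call:
{"method": "move_arm", "body": {"rows": [[0, -0.01, -0.12, -0.2, 0], [0, -0.02, -0.24, -0.4, 0], [0, -0.04, -0.36, -0.6, 0], [0, -0.05, -0.48, -0.8, 0], [0, -0.06, -0.6, -1.0, 0], [0, -0.07, -0.7, -1.2, 0], [0, -0.08, -0.8, -1.4, 0], [0, -0.09, -0.9, -1.6, 0], [0, -0.11, -1.0, -1.8, 0], [0, -0.12, -1.1, -2.0, 0]]}}

```text
time_s: 10.3
ee_pos: [0.5461, -0.1019, 0.087]
tool_rot: [-1.569, 0.082, -0.082]
force: [-1.0, -0.3, 0.0]
gripper_width: 0.0004
```

Call:
{"method": "move_arm", "body": {"rows": [[0, -0.01, -0.1, -0.1, 0], [0, -0.02, -0.2, -0.2, 0], [0, -0.03, -0.3, -0.3, 0], [0, -0.04, -0.4, -0.4, 0], [0, -0.05, -0.5, -0.4, 0], [0, -0.06, -0.6, -0.4, 0], [0, -0.08, -0.8, -0.4, 0], [0, -0.1, -1.0, -0.4, 0], [0, -0.12, -1.2, -0.4, 0]]}}

```text
time_s: 11.2
ee_pos: [0.5449, -0.114, 0.0833]
tool_rot: [-1.569, 0.082, -0.082]
force: [-0.3, -0.6, -0.5]
gripper_width: 0.0003
```

```bash
python3 - <<'E'
from h import *
s=sense(); print(s["ee_pos"],s["force"])
for c in ["scene","side"]: save(c,c+"8")
a=cv2.imread("pics/scene8.png")[150:330,190:340]; b=cv2.imread("pics/side8.png")[140:380,200:340]
o=np.hstack([cv2.resize(x,(400,480)) for x in (a,b)]); cv2.imwrite("pics/z9.png",o)
E
```

```text
[ 0.5449294  -0.11399735  0.08328366] [-0.27610075 -0.61720886 -0.54504207]
```

View pics/z9.png

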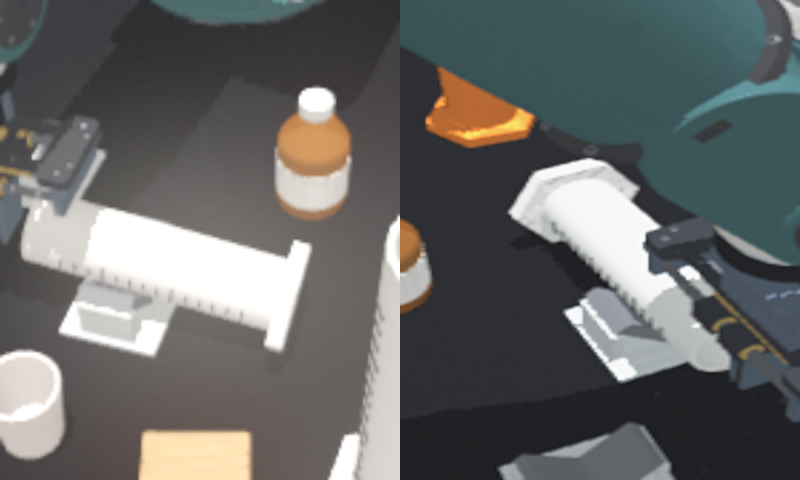

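It looks to be down or very nearly so. I'll keep withdrawing level and slowly before rising clear.

Call:
{"method": "move_arm", "body": {"rows": [[0, -0.02, -0.15, 0, 0], [0, -0.03, -0.3, 0, 0], [0, -0.05, -0.45, 0, 0], [0, -0.06, -0.6, 0, 0], [0, -0.08, -0.8, 0, 0], [0, -0.1, -1.0, 0, 0], [0, -0.13, -1.3, 0, 0], [0, -0.17, -1.6, 0, 0], [0, -0.2, -2.0, 0, 0], [0, -0.25, -2.4, 0, 0]]}}

```text
time_s: 12.3
ee_pos: [0.5424, -0.1382, 0.0832]
tool_rot: [-1.569, 0.082, -0.082]
force: [-0.9, 0.1, -0.2]
gripper_width: 0.0004
```

```bash
python3 - <<'E'
from h import *
s=sense(); print(s["ee_pos"],s["force"])
for c in ["scene","side"]: save(c,c+"9")
for c in ["scene","side"]:
    a,b=cv2.imread(f"pics/{c}8.png"),cv2.imread(f"pics/{c}9.png")
    r0=(slice(225,280),slice(200,310)) if c=="scene" else (slice(215,310),slice(235,290))
    print(c,"tube region change",np.abs(a[r0].astype(int)-b[r0]).mean())
    cv2.imwrite
a=cv2.imread("pics/scene9.png")[150:330,190:340]; b=cv2.imread("pics/side9.png")[140:380,200:340]
cv2.imwrite("pics/z10.png",np.hstack([cv2.resize(x,(400,480)) for x in (a,b)]))
E
```

```text
[ 0.54238179 -0.1381771   0.08323015] [-0.90726546  0.12201909 -0.19626157]
scene tube region change 3.650633608815427
side tube region change 7.9968740031897925
```

View pics/z10.png

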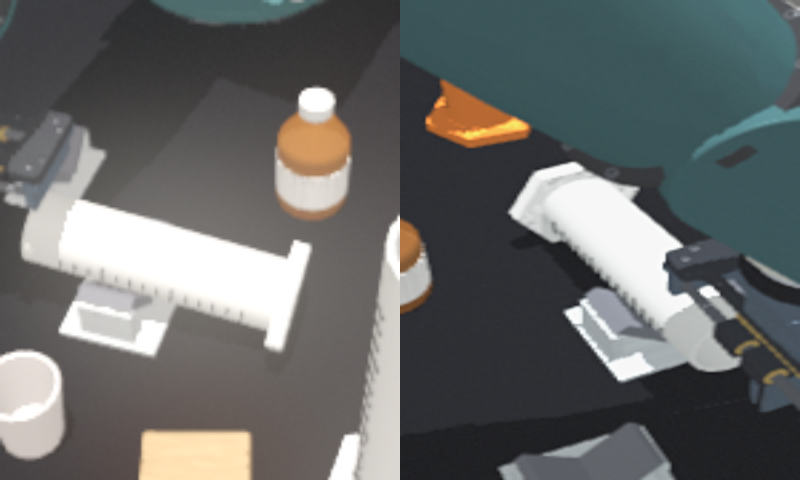

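The outline hasn't changed since the last picture, and there's a clear gap between the fingers and the rim, so the cylinder is resting in the V. Next I'll back off, rise, and make a final check.

Call:
{"method": "move_arm", "body": {"rows": [[0, -0.1, -1, 0, 0], [0, -0.2, -2, 1, 0], [0, -0.3, -3, 3, 0], [0, -0.3, -3, 6, 0], [0, -0.3, -3, 10, 0], [0, -0.3, -3, 14, 0], [0, -0.3, -4, 18, 0], [0, -0.3, -6, 20, 0], [0, -0.3, -8, 20, 0], [0, -0.3, -8, 20, 0]]}}

```text
time_s: 13.4
ee_pos: [0.5395, -0.2201, 0.2849]
tool_rot: [-1.57, 0.082, -0.085]
force: [0.4, 0.1, -1.2]
gripper_width: 0.0004
```

```bash
python3 - <<'E'
from h import *
s=sense(); print(s["ee_pos"],s["force"],s["time_s"])
a=save("scene","sceneA"); save("side","sideA")
a=cv2.imread("pics/sceneA.png")[150:350,180:340]; b=cv2.imread("pics/sideA.png")[160:370,200:360]
cv2.imwrite("pics/z11.png",np.hstack([cv2.resize(x,(400,480)) for x in (a,b)]))
E
```

```text
[ 0.5394558  -0.22011358  0.28491232] [ 0.37127782  0.07671398 -1.16630732] 13.4
```

```bash
python3 - <<'E'
from h import *
from scipy.optimize import least_squares
for c in ["scene","side"]:
    a,b=[cv2.imread(f"pics/{c}{k}.png").astype(int) for k in "9A"]
    r0=(slice(225,285),slice(215,310)) if c=="scene" else (slice(215,300),slice(240,290))
    print(c,"change",np.abs(a[r0]-b[r0]).mean())
    for n in ["cylinder","beaker","vialbox","reagent"]:
        vision.grab_frame(c)
        for d in vision.find_in(c,n)[:3]:
            q=d["bbox"]; print(c,n,round(d["p"],2),[round(q[0]*560),round(q[1]*420),round((q[0]+q[2])*560),round((q[1]+q[3])*420)])
# nominal lying model silhouette bbox
dd=np.array([-.105,-.9945,0]);l=np.array([.9945,-.105,0]);up=np.array([0,0,1.]);heel=np.array([.572,.147,0])
def pts(th,heel):
    ax=np.sin(th)*dd+np.cos(th)*up; x=np.cos(th)*dd-np.sin(th)*up; o=heel-.045*x; P=[]
    for t in np.linspace(0,2*np.pi,60): 
        for z in(.014,.24): P.append(o+z*ax+.032*(np.cos(t)*x+np.sin(t)*l))
    for k in range(6):
        t=np.pi/6+k*np.pi/3
        for z in(0,.014): P.append(o+z*ax+.05196*(np.cos(t)*x+np.sin(t)*l))
    return P
for th in (82,85,88):
    for c in("scene","side"):
        q=np.array([proj(c,p) for p in pts(np.radians(th),heel)]); print(th,c,np.round([*q.min(0),*q.max(0)]))
E
```

```text
scene change 0.8940935672514619
scene cylinder 0.79 [306, 225, 391, 369]
scene cylinder 0.77 [372, 209, 425, 315]
scene cylinder 0.76 [199, 219, 303, 279]
scene beaker 0.74 [183, 281, 214, 320]
scene vialbox 0.61 [240, 310, 285, 347]
scene vialbox 0.45 [199, 220, 306, 281]
scene reagent 0.93 [289, 186, 318, 229]
side change 7.800235294117647
side cylinder 0.9 [204, 113, 249, 217]
side cylinder 0.88 [237, 222, 331, 327]
side cylinder 0.73 [263, 119, 316, 216]
side beaker 0.8 [353, 256, 373, 295]
side vialbox 0.55 [313, 213, 354, 254]
side reagent 0.86 [170, 238, 212, 300]
side reagent 0.45 [354, 256, 371, 295]
82 scene [198. 220. 307. 283.]
82 side [239. 217. 332. 323.]
85 scene [197. 223. 305. 283.]
85 side [239. 218. 333. 328.]
88 scene [197. 226. 304. 283.]
88 side [240. 219. 333. 332.]
```

The detected outlines match the model at about 84° with the heel in its original place. The bystanders' boxes match where they started, and the fingers are clear.

```bash
python3 -c "
from h import *
print(order.sign_off())"
```

```text
the job is handed in; nothing more can be done
None
```

I tipped the smaller white cylinder over its foot edge into the larger V stop and handed the job in at about 14 to 15 s of the 48 s. Closed fingertips inside its mouth pushed the near wall, then held back the far rim past balance until it came to rest. I then withdrew the fingers and raised the arm clear.

**Last checks**
- **Cylinder:** its outline in both cameras fits a model lying at about 82 to 85° with the pivot edge where it started. The boxes agree to within about 5 pixels.
- **Forces:** the y and z readings stayed within about 1.3 N while tipping. The last reading, with the fingers clear, was about 1.2 N, which I take as sensor noise.
- **Bystanders:** the vial box (both cameras), and the reagent bottle and beaker (side camera), were found within a few pixels of where they started. The beaker's side box came out narrower, probably because it was partly hidden.

**Not fully checked**
- **Stillness:** the scene view showed almost no change after I withdrew (0.9 grey levels). The side view changed by about 8, which I put down to the arm's shadow moving.
- **Final picture:** the 12-picture limit was reached, so I checked the final state from numbers only.
- **Turning speed and stop contact:** I did not measure either one directly.

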